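# Change over the trays of a terminal rack

## Robot

A 6-joint arm with a two-finger parallel gripper is mounted at the origin on the work surface. World frame = base frame: x ahead of the robot, y to its left, z up, the work surface at z = 0. Lengths are in m, angles in rad, forces in N, time in s.
With the tool pointing down it reaches from about 0.4 to 0.825 m from the base axis. Payload 7 kg.
Tool frame: the origin (TCP) lies on the mounting face of the last link; the fingertips stand 178 mm ahead of it and the grasp point (between the pads) lies 159 mm ahead of it; z points along the fingers, y is the direction in which the jaws open and shut (so a half turn about z gives the same grasp; the last joint's range is limited). The gripper opens to 88 mm and grips with 3 to 60 N. Pads are 19 mm wide; open, the fingers measure 130 mm over their backs; the gripper's body (78 mm by 193 mm) begins 47 mm behind the grasp point.
Start: joints at [-0.882, 0.359, 0.012, 0, -1.224, -0.288], TCP at [0.263, -0.621, 0.405] pointing down, gripper open.
Joint ranges: [-3.07, 3.07], [-1.43, 2.12], [-1.02, 1.25], [-3.03, 1.67], [-3.05, -0], [-3.03, 3.03]. Speed limits (rad/s): [2.39, 2.39, 3.01, 3.14, 3.14, 3.14].

## Interface

Orientations are given as [roll, pitch, yaw] about the fixed x, y, z axes, in that order (R = Rz(yaw) Ry(pitch) Rx(roll)).
In Python, from station import * gives the robot as it stands.
- The arm moves only by the tool arm_command, never from a script. Its argument "targets" is a list of rows, each a list of 3 entries, a list of its own where there are three numbers: the turn, a rotation vector about the world's x, y, z in rad, then the shift along the world's x, y, z in mm, then the closure, from 0 (fully open) to 1 (shut). In form: [[[wx, wy, wz], [tx, ty, tz], fingers], ...]. A call has 1 to 8 rows; each row shifts and turns the commanded pose from where the row before left it; what a row does not reach is not made up. A row lasts 1/10 s, in which the tool goes at most 50 mm and 8.59 degrees, less where a joint would pass 70% of its speed; a pose out of reach is approached as far as the arm can. A call with a gripper value outside its range is refused whole. The fingers move at their own pace and stop on an object; "squeeze" is the grip in N (left out, the last holds). Time passes only in rows, so rows that do not move let the fingers close. It gives the time, the measured TCP pose, the force and the opening at its end, in the units of the state.
- get_state(): the state, without advancing time (a new reading comes with each control period).
- grab_frame(name): name is "scene" or "top" or "wrist"; returns (picture, depth): 480x640x3 uint8, red, green, blue; 480x640 float32, m along the optical axis (not along the pixel's ray), 0 where there is no reading.
- camera_params(name): a dict with "mtx" (3x3 intrinsics, pixels), "eye" and "orientation" of the camera in the world. Camera axes: x right, y down, z forward; pixel columns grow to the right and rows downward; lengths in m; the calibration is good to about 2 mm. A picture is of the moment at which its call begins: read the wrist's pose just before it. camera_params takes no time and is no camera call; for the wrist camera it gives the pose at the moment of the call.
- job_done(): hands the job in, once; it reports no verdict.
The state is a dict: "t": time; "q": joint angles; "qd": joint speeds; "joint_efforts": joint torques, N m; "eef_pos": TCP position; "ee_rot": TCP orientation; "force": force on the tool from outside, world axes, zero at the start; "moment": the same for the moment, N m; "width": finger opening in m.
Only numpy, scipy, OpenCV 4.12 (cv2) and the standard library are available. Lean on these libraries where they do the work, as an engineer would, in place of code of your own. Each camera call takes 0.05 s, during which the arm holds its last target.

## Task

The relays are needed next at this small-parts rack: hook a fingertip behind the front lip of the tray that holds the relays and draw it out along its runners to its stop, and push the tray that was left standing out fully home, so that the relay tray is the only one out. Use the fingertips only: never pinch a tray front between the fingers, leave the relays lying in their tray, and do not disturb the other things on the bench.

Things in the scene. Friction and masses are not known exactly. Their poses are not given: they have to be found in the camera images.
- rack: fixed grey steel bench rack, 324 mm wide, three trays side by side (pitch 106 mm) on runners; the trays' order varies. Origin on the bench below the middle of the row of tray fronts when home; x level from the fronts into the rack (trays draw out along -x), y to the left, z up. Its cover, 95 mm above the bench (rim and tape roll on it: up to 119 mm), begins 88 mm behind the home fronts.
- relay_tray (a joint): how far the tray holding RELAYS: about 26 mm black box-shaped cases with brass blades, four of them, loose, is drawn out (m): 0 home at its rear stop, 0.12 at its out stop; it starts home or up to 15 mm out; stays where left, friction about 2.5 N. Tray 96 mm wide, 260 long, open-topped, walls to 82 mm above the bench, floor at 16 mm.
- relay_lip: front panel of the relay tray, its upper edge the lip to hook: 4 mm thick, 96 mm wide, 66 mm above the tray floor. Origin mid upper edge at the OUTER face, 82 mm above the bench, moves with the tray; x level into the tray (draw out along -x), y along the lip, z up. Behind it the tray, 90 mm wide inside, is open from above for at least 84 mm.
- relay_card: card holder on the outside of the relay tray's front panel: steel plate with a blank white card, 86 mm wide, 52 mm high, 3 mm proud of the panel. Origin at its middle on the panel's outer face, 53 mm above the bench; axes as the lip. The place to push the tray home.
- grommet_tray (a joint): how far the tray holding GROMMETS: black rubber rings, 36 mm across, fixed in the tray, up to 21 mm above its floor, is drawn out (m): 0 home at its rear stop, 0.12 at its out stop; this is the tray left standing out at the start, by 60 to 105 mm; stays where left, friction about 2.5 N. Tray 96 mm wide, 260 long, open-topped, walls to 82 mm above the bench, floor at 16 mm.
- grommet_lip: front panel of the grommet tray, its upper edge the lip to hook: 4 mm thick, 96 mm wide, 66 mm above the tray floor. Origin mid upper edge at the OUTER face, 82 mm above the bench, moves with the tray; x level into the tray (draw out along -x), y along the lip, z up. Behind it the tray, 90 mm wide inside, is open from above for at least 84 mm.
- grommet_card: card holder on the outside of the grommet tray's front panel: steel plate with a blank white card, 86 mm wide, 52 mm high, 3 mm proud of the panel. Origin at its middle on the panel's outer face, 53 mm above the bench; axes as the lip. The place to push the tray home.
- lug_tray (a joint): how far the tray holding CABLE LUGS: copper tubes with a flattened eye end, about 52 mm long, fixed in the tray, up to 28 mm above its floor, is drawn out (m): 0 home at its rear stop, 0.12 at its out stop; it starts home; stays where left, friction about 2.5 N. Tray 96 mm wide, 260 long, open-topped, walls to 82 mm above the bench, floor at 16 mm.
- lug_lip: front panel of the lug tray, its upper edge the lip to hook: 4 mm thick, 96 mm wide, 66 mm above the tray floor. Origin mid upper edge at the OUTER face, 82 mm above the bench, moves with the tray; x level into the tray (draw out along -x), y along the lip, z up. Behind it the tray, 90 mm wide inside, is open from above for at least 84 mm.
- lug_card: card holder on the outside of the lug tray's front panel: steel plate with a blank white card, 86 mm wide, 52 mm high, 3 mm proud of the panel. Origin at its middle on the panel's outer face, 53 mm above the bench; axes as the lip. The place to push the tray home.
- relay_floor (a point): point on the inner floor of the relay tray, 45 mm behind the front panel's outer face, on the tray's centre line, 16 mm above the bench; axes as the lip
- relay0: one of the four loose relays lying in the relay tray: case 26 x 26 x 26 mm, three blades reaching 9 mm from the case on its +x side, about 30 g; its top is 42 mm above the bench. Origin at the middle of the case's underside.
- relay1: one of the four loose relays lying in the relay tray: case 26 x 26 x 26 mm, three blades reaching 9 mm from the case on its +x side, about 30 g; its top is 42 mm above the bench. Origin at the middle of the case's underside.
- relay2: one of the four loose relays lying in the relay tray: case 26 x 26 x 26 mm, three blades reaching 9 mm from the case on its +x side, about 30 g; its top is 42 mm above the bench. Origin at the middle of the case's underside.
- relay3: one of the four loose relays lying in the relay tray: case 26 x 26 x 26 mm, three blades reaching 9 mm from the case on its +x side, about 30 g; its top is 42 mm above the bench. Origin at the middle of the case's underside.
- spray_can: blue round can with a white cap, 64 mm across, 160 mm tall, standing on the bench to the left of the rack; a bystander, not to be disturbed. Origin at the centre of its underside.
- screwdriver: screwdriver, 190 mm long, lying on the bench to the right of the trays, handle to its -x, 26 mm thick; a bystander. Origin on the bench below the middle of its length.
- plug: black multi-way connector plug, 46 x 36 x 22 mm, lying on the bench to the left of the trays; a bystander. Origin at the centre of its underside.
Mind the look-alikes: they are no part of the job. What is shaped like the relay3 but blue is not meant. Leave any green look-alike of the relay1 alone.

How it is judged:
On the way:
1. the relay tray is drawn out past half way by a fingertip bearing on the back of its front lip (contact force between the fingers and relay_lip above 0.5 N and value of joint relay_tray above 0.06 m), for 0.1 s.
At the end, for the whole second after the job is handed in: The relay tray is out to within 10 mm of its stop (more than 110 of 120 mm), the other two trays are home to within 8 mm, all trays are at rest, and the four relays lie in the relay tray (value of joint relay_tray above 0.11 m and value of joint each of grommet_tray, lug_tray below 0.008 m and velocity of joint relay_tray between -0.01 and 0.01 m/s and velocity of joint grommet_tray between -0.01 and 0.01 m/s and velocity of joint lug_tray between -0.01 and 0.01 m/s and z of each of relay0, relay1, relay2, relay3 in the frame of relay_floor below 0.04 m); the robot touches nothing.
It fails at once if a tray front is pinched: fingers press on the inside of its front panel and on the card holder outside it at the same time ((contact force between the fingers and relay_lip above 1 N and contact force between the fingers and relay_card above 1 N) or (contact force between the fingers and grommet_lip above 1 N and contact force between the fingers and grommet_card above 1 N) or (contact force between the fingers and lug_lip above 1 N and contact force between the fingers and lug_card above 1 N)).
It fails at once if a relay is lifted more than 40 mm above the floor of its tray (z of any of relay0, relay1, relay2, relay3 in the frame of relay_floor above 0.04 m).
It fails at once if the can, the screwdriver or the plug is moved more than 30 mm (distance of any of spray_can, screwdriver, plug from where it was at the start of the episode above 0.03 m).
It also fails if it takes over 43 s, if anything falls off the work surface, if the arm or the gripper's body presses on something with over 40 N, if the wrist force passes 120 N, or if a joint passes its speed limit or range.

## Working session

There is one attempt and no reset: what is moved stays moved. The work goes in short steps, Python scripts to look and compute and a tool call to move; the robot and the scene stay as the last step left them, time stands still between calls to the robot, and variables do not carry over. Pictures are saved under pics/ and viewed, and the job is handed in when it is done.

Besides the shell and the picture viewer there is one more tool, called after "Emit:" as name([rows], argument=value, ...), one row to a line, values as JSON. arm_command: Moves the arm, as the interface text tells. Its arguments: {"type":"object","properties":{"targets":{"type":"array"},"squeeze":{"type":"number"}},"required":["targets"]}

```bash
mkdir -p pics; ls; cat > h.py <<'E'
from station import *
import numpy as np, cv2
from scipy.spatial.transform import Rotation as R
def snap(name,fn):
    p=camera_params(name); im,d=grab_frame(name)
    cv2.imwrite('pics/'+fn+'.png',im[:,:,::-1]); np.savez('pics/'+fn+'.npz',im=im,d=d,K=np.array(p['mtx']),eye=np.array(p['eye']),o=np.array(p['orientation']))
def load(fn):
    return np.load('pics/'+fn+'.npz')
def rot(o):
    o=np.array(o); 
    return o if o.shape==(3,3) else R.from_euler('xyz',o).as_matrix()
def pt(z,u,v,win=1):
    d=z['d'][v-win:v+win+1,u-win:u+win+1]; d=np.median(d[d>0])
    c=np.linalg.inv(z['K'])@[u,v,1]*d
    return rot(z['o'])@c+z['eye']
E
python3 - <<'E'
from h import *
print(get_state())
for n in ['scene','top']:
    print(n,camera_params(n)); snap(n,n+'0')
E
```

```text
pics
{'t': 0.0, 'q': array([-8.81900541e-01,  3.59370134e-01,  1.10662914e-02, -3.36613488e-04,
       -1.22407067e+00, -2.88058649e-01]), 'qd': array([ 9.53851955e-05,  1.32217704e-03, -1.48030721e-03, -2.23011809e-03,
       -5.85195846e-04,  3.57251438e-04]), 'joint_efforts': array([-3.28103924e-04, -5.82713020e+01,  2.93043941e+01,  6.99712202e+00,
        6.59991187e-03, -1.79769040e-04]), 'eef_pos': array([ 0.26327628, -0.62133335,  0.40373895]), 'ee_rot': array([ 3.13998959e+00, -1.44990616e-04, -2.74087004e+00]), 'force': array([-0.13204073, -0.20171524,  0.907971  ]), 'moment': array([ 0.01703478, -0.02928628,  0.0473027 ]), 'width': 0.08756746503984077}
scene {'mtx': array([[519.62829971,   0.        , 318.36486779],
       [  0.        , 519.62829971, 236.73754312],
       [  0.        ,   0.        ,   1.        ]]), 'eye': array([1.05280503, 0.02168073, 0.87541903]), 'orientation': array([-2.61051524e+00,  6.55104249e-04,  1.50379921e+00])}
top {'mtx': array([[446.3682783 ,   0.        , 320.98419452],
       [  0.        , 446.3682783 , 237.42472384],
       [  0.        ,   0.        ,   1.        ]]), 'eye': array([0.40376595, 0.04424994, 1.03155094]), 'orientation': array([-2.93684833, -0.00554488, -1.52403343])}
```

View pics/scene0.png

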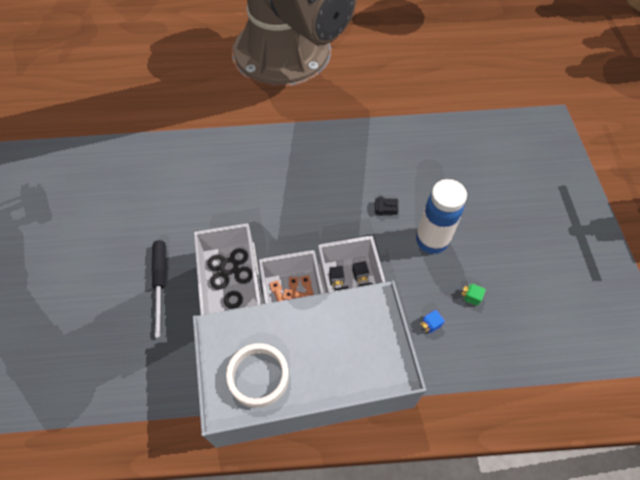

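View pics/top0.png

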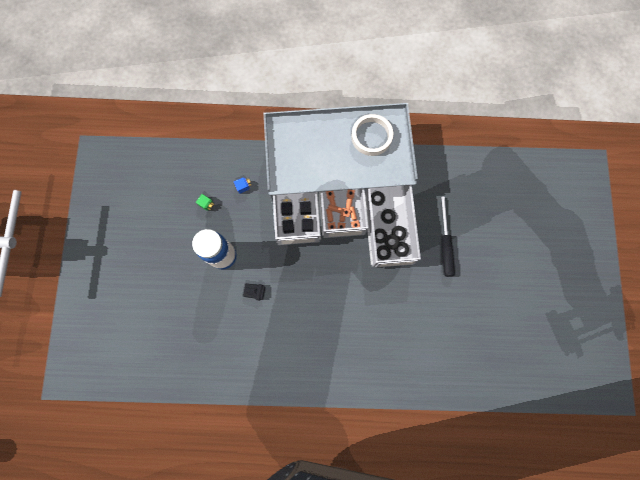

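The relay tray is on the left (top ~298,215), the lugs are in the middle, and the grommet tray stands out on the right (~395,225). The plug is at (254,291), the can at (212,248) and the screwdriver at (447,240). Next I'll enlarge this and measure.

```bash
python3 - <<'E'
from h import *
im=cv2.imread('pics/top0.png')[170:310,230:470]
cv2.imwrite('pics/crop1.png',cv2.resize(im,None,fx=3.3,fy=3.3,interpolation=cv2.INTER_CUBIC))
im=cv2.imread('pics/scene0.png')[190:330,180:420]
cv2.imwrite('pics/crop2.png',cv2.resize(im,None,fx=3.3,fy=3.3,interpolation=cv2.INTER_CUBIC))
E
```

```text
(no output)
```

View pics/crop1.png

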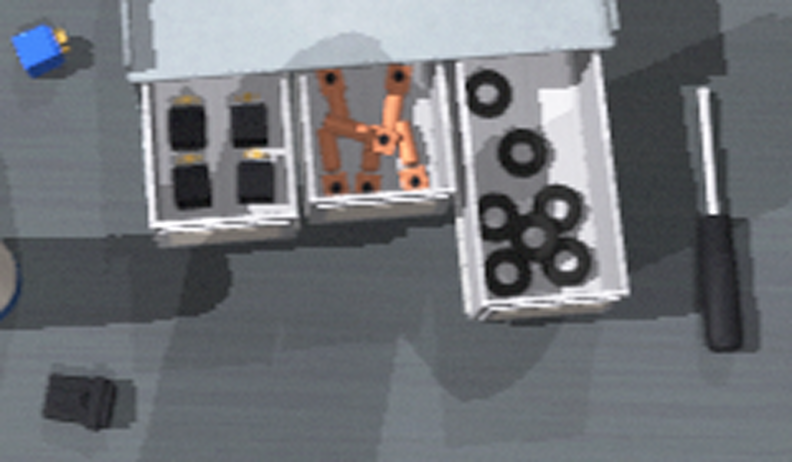

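View pics/crop2.png

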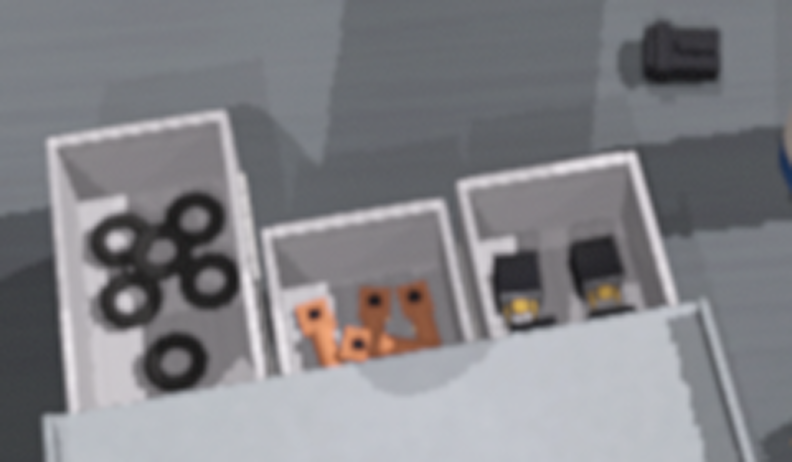

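```bash
cat >> h.py <<'E'
def ray(z,u,v,h):
    r=rot(z['o'])@(np.linalg.inv(z['K'])@[u,v,1]); e=z['eye']
    return e+r*(h-e[2])/r[2]
E
python3 - <<'E'
from h import *
np.set_printoptions(precision=4,suppress=True)
t=load('top0');s=load('scene0')
print('depth check', pt(t,100,250), pt(s,100,160), pt(t,340,160), pt(s,350,350))
P={'T':(t,[('rel',153,232,298,217),('lug',305,208,455,193),('gro',470,318,628,297)],(230,170)),
'S':(s,[('gro',48,138,225,111),('lug',262,230,447,200),('rel',458,182,635,152)],(180,190))}
for k,(z,L,o) in P.items():
  for n,a,b,c,d in L:
    p=ray(z,o[0]+a/3.3,o[1]+b/3.3,.082);q=ray(z,o[0]+c/3.3,o[1]+d/3.3,.082)
    w=q-p
    print(k,n,p,q,'len',np.linalg.norm(w),'ang',np.arctan2(w[1],w[0])*57.3,'mid',(p+q)/2)
for n,u,v,h in [('cover fl',267,193,.095),('cover fr',415,184,.095)]: print(n,ray(t,u,v,h),pt(t,u,v))
E
```

```text
depth check [ 0.5633  0.5639 -0.0005] [ 0.3211 -0.3963  0.0034] [0.776  0.0141 0.0948] [0.8013 0.087  0.0957]
T rel [0.59   0.1446 0.082 ] [0.6046 0.0499 0.082 ] len 0.09582590634865804 ang -81.22418958134692 mid [0.5973 0.0972 0.082 ]
T lug [0.6109 0.0455 0.082 ] [ 0.6258 -0.0531  0.082 ] len 0.09977115028176609 ang -81.41530361500757 mid [ 0.6183 -0.0038  0.082 ]
T gro [ 0.5429 -0.065   0.082 ] [ 0.5616 -0.1677  0.082 ] len 0.1043928689675741 ang -79.68212236274657 mid [ 0.5523 -0.1163  0.082 ]
S gro [ 0.5628 -0.167   0.082 ] [ 0.552  -0.0717  0.082 ] len 0.09590406744150602 ang 96.44875133181503 mid [ 0.5574 -0.1193  0.082 ]
S lug [ 0.6268 -0.0523  0.082 ] [0.6154 0.0454 0.082 ] len 0.09835833570492675 ang 96.64404390653654 mid [ 0.6211 -0.0034  0.082 ]
S rel [0.6049 0.052  0.082 ] [0.5929 0.148  0.082 ] len 0.09683045978578105 ang 97.16562145151968 mid [0.5989 0.1    0.082 ]
cover fl [0.6917 0.1707 0.095 ] [0.7203 0.1833 0.002 ]
cover fr [ 0.7281 -0.1529  0.095 ] [ 0.7605 -0.1725  0.0015]
```

```bash
python3 - <<'E'
from h import *
np.set_printoptions(precision=4,suppress=True)
t=load('top0');s=load('scene0')
for n,z,u,v,h in [('can cap T',t,208,243,.16),('can cap S',s,449,195,.16),('plug T',t,254,291,.022),('plug S',s,387,206,.022),('sd tip',t,443,198,.01),('sd end',t,449,275,.02)]: print(n,ray(z,u,v,h),pt(z,u,v))
yaw=np.radians(6.8);ux=np.array([np.cos(yaw),np.sin(yaw)]);uy=np.array([-ux[1],ux[0]])
O=np.array([.6198,-.0036])
for n,p in [('rel',[.5981,.0986]),('gro',[.5549,-.1178])]: d=np.array(p)-O; print(n,d@ux,d@uy)
E
```

```text
can cap T [0.5627 0.2715 0.16  ] [0.5628 0.2716 0.1597]
can cap S [0.5673 0.2731 0.16  ] [0.5675 0.2731 0.1602]
plug T [0.4831 0.1934 0.022 ] [0.4834 0.1938 0.0189]
plug S [0.4916 0.1945 0.022 ] [0.4898 0.195  0.0193]
sd tip [ 0.7258 -0.2377  0.01  ] [ 0.7245 -0.2365  0.0141]
sd end [ 0.5405 -0.247   0.02  ] [ 0.5402 -0.2463  0.0222]
rel -0.009446465964987508 0.10405044104073916
gro -0.07796519465671672 -0.10571224348267459
```

Emit:
arm_command([
  [[0,0,0],[25,43,0],1],
  [[0,0,-0.07],[23,43,0],1],
  [[0,0,-0.07],[23,43,0],1],
  [[0,0,-0.07],[23,43,0],1],
  [[0,0,-0.073],[23,43,0],1],
  [[0,0,0],[23,43,0],1],
  [[0,0,0],[23,43,0],1],
  [[0,0,0],[23,43,0],1],
], squeeze=10)

```text
t: 0.9
eef_pos: [0.4497, -0.2756, 0.4046]
ee_rot: [3.141, 0.0, -3.024]
force: [1.5, 0.2, -0.0]
width: 0.0293
```

Emit:
arm_command([
  [[0,0,0],[14,40,0],1],
  [[0,0,0],[14,40,0],1],
  [[0,0,0],[14,40,0],1],
  [[0,0,0],[14,34,-20],1],
  [[0,0,0],[10,0,-45],1],
  [[0,0,0],[0,0,-45],1],
  [[0,0,0],[0,0,-45],1],
  [[0,0,0],[0,0,-20],1],
])

```text
t: 1.7
eef_pos: [0.5135, -0.1234, 0.2256]
ee_rot: [3.141, -0.006, -3.024]
force: [-0.6, 0.1, 0.6]
width: 0.0003
```

```bash
python3 - <<'E'
from h import *
snap('scene','scene1'); print(get_state()['eef_pos'],get_state()['force'])
im=cv2.imread('pics/scene1.png')[120:360,130:450]
cv2.imwrite('pics/c3.png',cv2.resize(im,None,fx=2.4,fy=2.4))
E
```

```text
[ 0.51306914 -0.1234493   0.22386506] [-1.27173955 -0.69994764 -3.50447893]
```

View pics/c3.png

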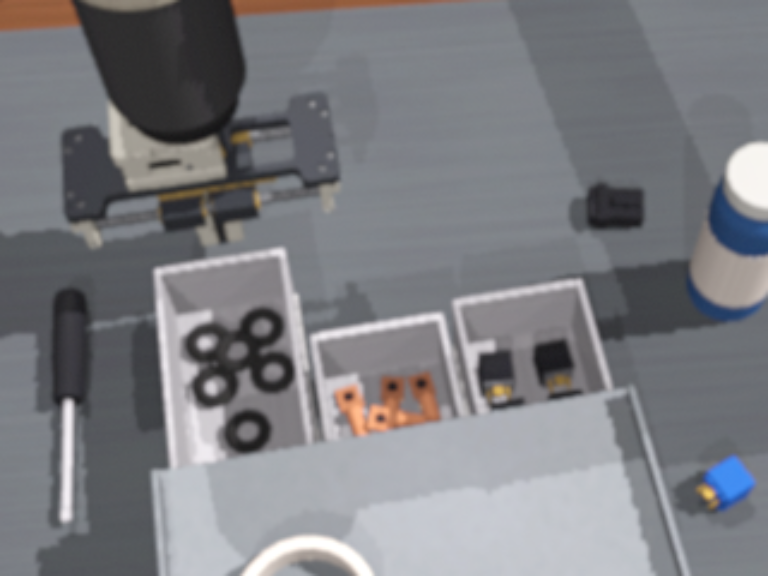

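The closed fingertips are just in front of the grommet tray's front, roughly centred at crop (215,235). Next I'll push along the runner direction.

Emit:
arm_command([
  [[0,0,0],[9.93,1.18,0],1],
  [[0,0,0],[9.93,1.18,0],1],
  [[0,0,0],[9.93,1.18,0],1],
  [[0,0,0],[9.93,1.18,0],1],
  [[0,0,0],[9.93,1.18,0],1],
])

```text
t: 2.25
eef_pos: [0.5658, -0.1176, 0.2305]
ee_rot: [-3.142, 0.001, -3.024]
force: [-3.5, -0.4, 1.6]
width: 0.0007
```

Emit:
arm_command([
  [[0,0,0],[9.93,1.18,0],1],
  [[0,0,0],[9.93,1.18,0],1],
  [[0,0,0],[9.93,1.18,0],1],
  [[0,0,0],[0,0,0],1],
])

```text
t: 2.65
eef_pos: [0.5966, -0.1138, 0.2296]
ee_rot: [-3.141, 0.002, -3.023]
force: [0.1, 0.5, -0.2]
width: 0.0002
```

```bash
python3 - <<'E'
from h import *
snap('scene','scene2'); s=get_state();print(s['eef_pos'],s['force'])
im=cv2.imread('pics/scene2.png')[120:360,130:450]
cv2.imwrite('pics/c4.png',cv2.resize(im,None,fx=2.4,fy=2.4))
E
```

```text
[ 0.59585136 -0.11383883  0.22952095] [-0.96240947  0.75514    -0.11420007]
```

View pics/c4.png

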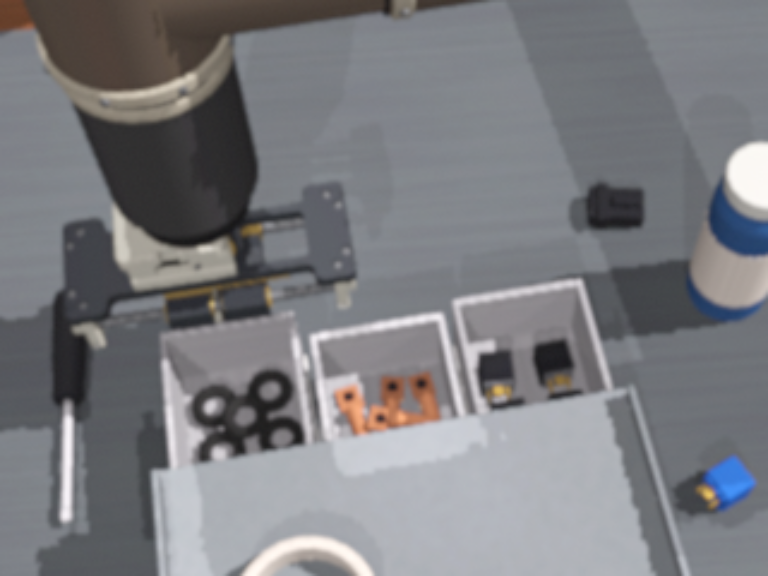

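Emit:
arm_command([
  [[0,0,0],[8,0.95,0],1],
  [[0,0,0],[8,0.95,0],1],
  [[0,0,0],[4,0.5,0],1],
])

```text
t: 3.0
eef_pos: [0.6153, -0.1115, 0.2294]
ee_rot: [3.142, -0.0, -3.024]
force: [-3.1, 0.6, 1.0]
width: 0.0001
```

Emit:
arm_command([
  [[0,0,0],[3,0.35,0],1],
  [[0,0,0],[0,0,0],1],
])

```text
t: 3.2
eef_pos: [0.6183, -0.1112, 0.2296]
ee_rot: [-3.141, 0.001, -3.024]
force: [-1.1, -0.5, -0.4]
width: 0.0006
```

Emit:
arm_command([
  [[0,0,0],[2,0.25,0],1],
  [[0,0,0],[0,0,0],1],
])

```text
t: 3.4
eef_pos: [0.6197, -0.1111, 0.2296]
ee_rot: [-3.142, -0.0, -3.024]
force: [-2.3, 0.6, -1.2]
width: 0.0007
```

Emit:
arm_command([
  [[0,0,0],[2,0.25,0],1],
  [[0,0,0],[0,0,0],1],
])

```text
t: 3.6
eef_pos: [0.6204, -0.1111, 0.2296]
ee_rot: [3.141, -0.004, -3.024]
force: [-8.5, 1.5, 4.6]
width: 0.0002
```

Emit:
arm_command([
  [[0,0,0],[2,0.25,0],1],
  [[0,0,0],[0,0,0],1],
])

```text
t: 3.8
eef_pos: [0.621, -0.1111, 0.2295]
ee_rot: [3.141, -0.007, -3.024]
force: [-14.1, 0.6, 10.3]
width: 0.0006
```

The stop is reached: force climbs to 14 N with no further travel, at the predicted x. I'll back off, rise, and go over behind the relay lip.

Emit:
arm_command([
  [[0,0,0],[-10,-1.2,0],1],
  [[0,0,0],[-20,-2.4,0],1],
  [[0,0,0],[0,0,45],1],
  [[0,0,0],[0,0,45],1],
  [[0,0,0],[0,40,0],1],
  [[0,0,0],[10,40,0],1],
  [[0,0,0],[10,40,0],1],
  [[0,0,0],[10,40,0],1],
])

```text
t: 4.6
eef_pos: [0.6242, 0.0473, 0.3207]
ee_rot: [3.141, 0.003, -3.024]
force: [1.9, -0.0, 0.0]
width: 0.0005
```

```bash
python3 - <<'E'
from h import *
snap('scene','scene3'); snap('top','top3'); s=get_state();print(s['eef_pos'],s['force'])
im=cv2.imread('pics/scene3.png')[120:360,130:450]
cv2.imwrite('pics/c5.png',cv2.resize(im,None,fx=2.4,fy=2.4))
E
```

```text
[0.6251854  0.04995059 0.32020908] [-0.93004777 -0.0511105   0.80553668]
```

View pics/c5.png

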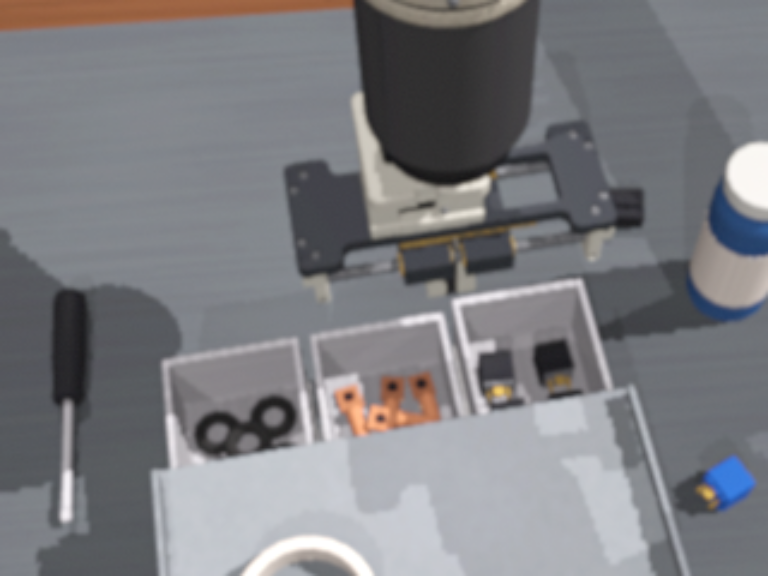

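Emit:
arm_command([
  [[0,0,0],[1,22,0],1],
  [[0,0,0],[1,22,0],1],
  [[0,0,0],[0,0,0],1],
  [[0,0,0],[0,0,-30],1],
  [[0,0,0],[0,0,0],1],
])

```text
t: 5.2
eef_pos: [0.6245, 0.0891, 0.2867]
ee_rot: [-3.141, -0.004, -3.025]
force: [-1.3, 0.1, -0.5]
width: 0.0006
```

```bash
python3 - <<'E'
from h import *
s=get_state();print(s['eef_pos'],s['force'])
print(camera_params('wrist'))
snap('scene','scene4'); snap('wrist','wrist4')
im=cv2.imread('pics/scene4.png')[120:360,200:520]
cv2.imwrite('pics/c6.png',cv2.resize(im,None,fx=2.4,fy=2.4))
E
```

```text
[0.62453036 0.08908887 0.28673473] [-1.29044254  0.05809269 -0.50431746]
{'mtx': array([[396.08293994,   0.        , 319.67755753],
       [  0.        , 396.08293994, 234.18833251],
       [  0.        ,   0.        ,   1.        ]]), 'eye': array([0.54680902, 0.08128   , 0.26728781]), 'orientation': array([2.85543762e+00, 2.44021836e-04, 1.68752503e+00])}
```

View pics/c6.png

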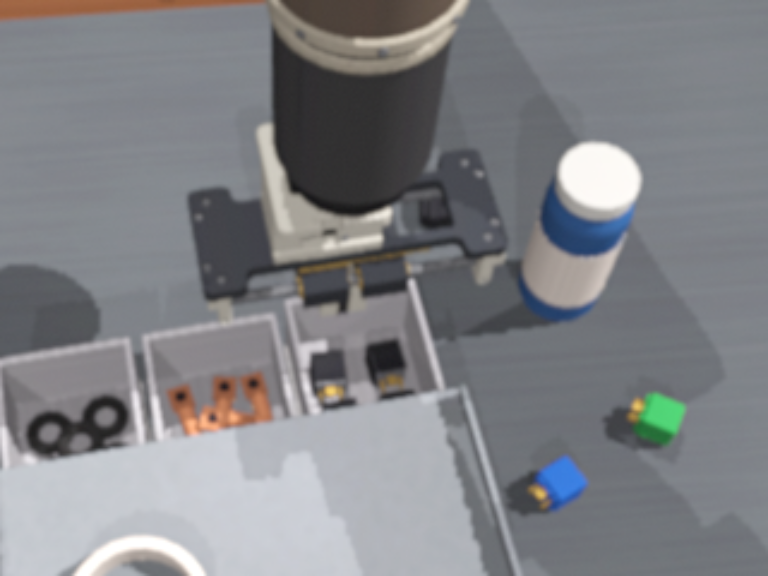

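View pics/wrist4.png

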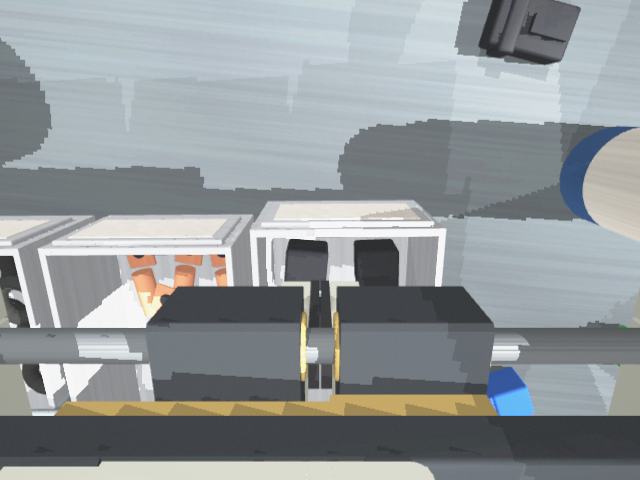

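```bash
python3 - <<'E'
from h import *
np.set_printoptions(precision=4,suppress=True)
z=load('wrist4')
im=cv2.imread('pics/wrist4.png')[190:300,230:470]
cv2.imwrite('pics/c7.png',cv2.resize(im,None,fx=3.3,fy=3.3,interpolation=cv2.INTER_CUBIC))
for v in (222,226,229,232): print(v,ray(z,345,v,.082),pt(z,345,v,0))
for v in (205,210): print(v,ray(z,345,v,.082),pt(z,345,v,0))
for u,v in ((300,242),(372,242)): print(ray(z,u,v,.042),pt(z,u,v))
E
```

```text
222 [0.5948 0.0991 0.082 ] [0.5956 0.0994 0.0788]
226 [0.5968 0.0994 0.082 ] [0.5975 0.0996 0.0795]
229 [0.5983 0.0996 0.082 ] [0.5985 0.0996 0.0816]
232 [0.5999 0.0998 0.082 ] [0.5999 0.0998 0.0819]
205 [0.5864 0.098  0.082 ] [0.5946 0.1015 0.043 ]
210 [0.5889 0.0983 0.082 ] [0.5947 0.1007 0.0556]
[0.6204 0.0778 0.042 ] [0.6257 0.0775 0.0254]
[0.6154 0.1207 0.042 ] [0.6207 0.1239 0.0241]
```

View pics/c7.png

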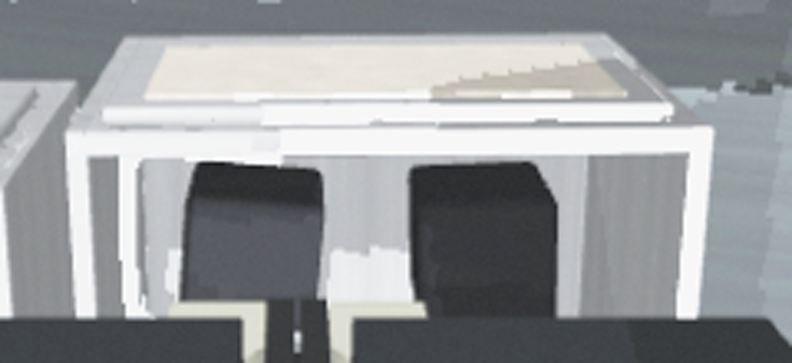

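The wrist view shows the relay lip's outer face at x≈0.598, which agrees with the other cameras. The fingertips are about 12 mm behind it, so I'll descend.

Emit:
arm_command([
  [[0,0,0],[0,0,-20],1],
  [[0,0,0],[0,0,-15],1],
  [[0,0,0],[0,0,-15],1],
  [[0,0,0],[0,0,0],1],
])

```text
t: 5.7
eef_pos: [0.6256, 0.0893, 0.2391]
ee_rot: [-3.141, -0.001, -3.024]
force: [0.2, 0.6, 0.7]
width: 0.0004
```

Emit:
arm_command([
  [[0,0,0],[-6.95,-0.83,0],1],
  [[0,0,0],[-6.95,-0.83,0],1],
  [[0,0,0],[-6.95,-0.83,0],1],
  [[0,0,0],[-6.95,-0.83,0],1],
])

```text
t: 6.1
eef_pos: [0.598, 0.0866, 0.2411]
ee_rot: [3.141, 0.003, -3.023]
force: [2.7, 0.4, 1.7]
width: 0.0007
```

```bash
python3 - <<'E'
from h import *
s=get_state();print(s['eef_pos'],s['force'])
snap('scene','scene5'); snap('wrist','wrist5')
E
```

```text
[0.59797375 0.08655495 0.24105501] [2.72918994 0.37571757 1.73522336]
```

View pics/scene5.png

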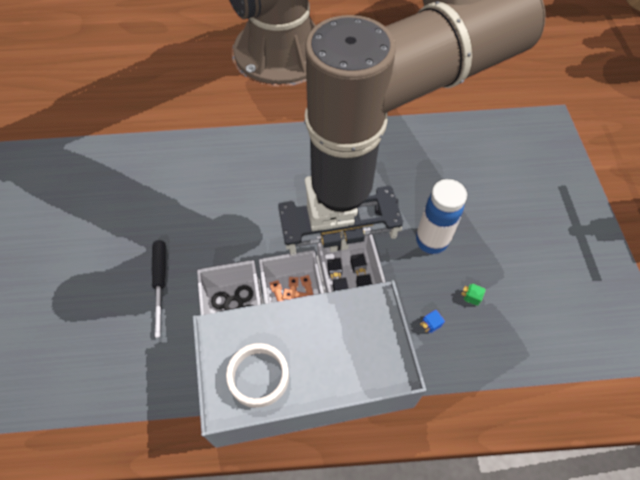

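View pics/wrist5.png

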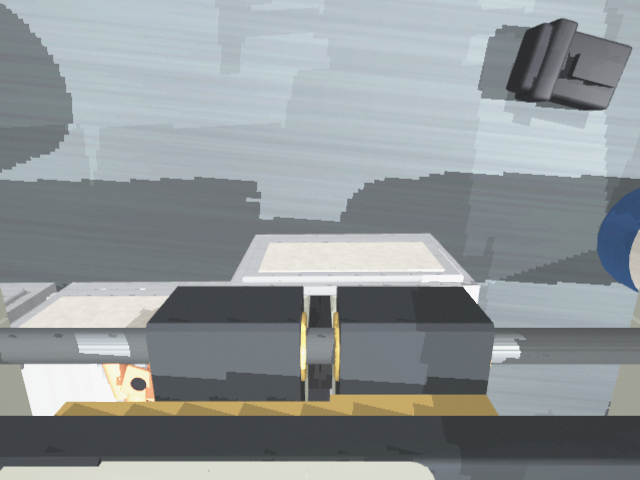

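The tray is following at about 2.7 N, with the fingertip behind the lip. Continuing.

Emit:
arm_command([
  [[0,0,0],[-6.95,-0.83,0],1],
  [[0,0,0],[-6.95,-0.83,0],1],
  [[0,0,0],[-6.95,-0.83,0],1],
  [[0,0,0],[-6.95,-0.83,0],1],
  [[0,0,0],[-6.95,-0.83,0],1],
  [[0,0,0],[-6.95,-0.83,0],1],
  [[0,0,0],[-6.95,-0.83,0],1],
])

```text
t: 6.9
eef_pos: [0.5488, 0.0807, 0.2397]
ee_rot: [3.142, 0.0, -3.024]
force: [2.6, 1.3, 2.4]
width: 0.0007
```

Emit:
arm_command([
  [[0,0,0],[-6.95,-0.83,0],1],
  [[0,0,0],[-6.95,-0.83,0],1],
  [[0,0,0],[-6.95,-0.83,0],1],
  [[0,0,0],[-6.95,-0.83,0],1],
  [[0,0,0],[-4,-0.48,0],1],
])

```text
t: 7.4
eef_pos: [0.5166, 0.0767, 0.2396]
ee_rot: [-3.141, -0.001, -3.024]
force: [3.3, -0.3, 0.6]
width: 0.0001
```

Emit:
arm_command([
  [[0,0,0],[-3,-0.36,0],1],
  [[0,0,0],[-3,-0.36,0],1],
  [[0,0,0],[0,0,0],1],
])

```text
t: 7.7
eef_pos: [0.5109, 0.076, 0.2394]
ee_rot: [-3.141, -0.001, -3.024]
force: [0.0, 0.4, 1.0]
width: 0.0006
```

Emit:
arm_command([
  [[0,0,0],[-3,-0.36,0],1],
  [[0,0,0],[-2,-0.24,0],1],
  [[0,0,0],[0,0,0],1],
])

```text
t: 8.0
eef_pos: [0.5061, 0.0755, 0.2394]
ee_rot: [-3.142, -0.001, -3.024]
force: [1.4, -0.6, 0.0]
width: 0.0004
```

Emit:
arm_command([
  [[0,0,0],[-2,-0.24,0],1],
  [[0,0,0],[0,0,0],1],
])

```text
t: 8.2
eef_pos: [0.5049, 0.0755, 0.2397]
ee_rot: [3.141, 0.001, -3.024]
force: [4.8, -0.7, -2.6]
width: 0.0003
```

Emit:
arm_command([
  [[0,0,0],[-2,-0.24,0],1],
  [[0,0,0],[0,0,0],1],
])

```text
t: 8.4
eef_pos: [0.5042, 0.0757, 0.2402]
ee_rot: [3.141, 0.005, -3.023]
force: [10.3, -2.1, -6.1]
width: 0.0008
```

Emit:
arm_command([
  [[0,0,0],[-2,-0.24,0],1],
  [[0,0,0],[0,0,0],1],
])

```text
t: 8.6
eef_pos: [0.5035, 0.0759, 0.2407]
ee_rot: [3.14, 0.008, -3.022]
force: [16.9, -2.8, -9.6]
width: 0.0003
```

The out stop is reached: force climbs to 17 N with almost no movement, at the predicted x. Next I'll release gently inward, lift clear and look.

Emit:
arm_command([
  [[0,0,0],[6,0.7,0],1],
  [[0,0,0],[7,0.8,0],1],
  [[0,0,0],[0,0,0],1],
  [[0,0,0],[0,0,20],1],
  [[0,0,0],[0,0,40],1],
  [[0,0,0],[0,0,40],1],
  [[0,0,0],[0,0,40],1],
  [[0,0,0],[0,0,0],1],
])

```text
t: 9.4
eef_pos: [0.5145, 0.0767, 0.3852]
ee_rot: [3.14, 0.008, -3.023]
force: [-0.2, 0.2, -1.4]
width: 0.0003
```

Emit:
arm_command([
  [[0,0,0],[-15,-40,10],1],
  [[0,0,0],[-15,-40,10],1],
  [[0,0,0],[-15,-40,0],1],
  [[0,0,0],[-10,-40,0],1],
  [[0,0,0],[0,-40,0],1],
  [[0,0,0],[0,-40,0],1],
  [[0,0,0],[0,-40,0],1],
  [[0,0,0],[0,0,0],1],
])

```text
t: 10.2
eef_pos: [0.4577, -0.2069, 0.3987]
ee_rot: [3.141, -0.002, -3.028]
force: [-0.8, 0.1, 0.4]
width: 0.0003
```

```bash
python3 - <<'E'
from h import *
s=get_state();print(s['t'],s['eef_pos'],s['force'],s['qd'])
for n in('scene','top'): snap(n,n+'6')
im=cv2.imread('pics/top6.png')[170:310,230:470]
cv2.imwrite('pics/c8.png',cv2.resize(im,None,fx=3.3,fy=3.3,interpolation=cv2.INTER_CUBIC))
im=cv2.imread('pics/scene6.png')[190:330,180:420]
cv2.imwrite('pics/c9.png',cv2.resize(im,None,fx=3.3,fy=3.3,interpolation=cv2.INTER_CUBIC))
E
```

```text
10.2 [ 0.45770516 -0.20686667  0.39865788] [-0.80454925  0.14796729  0.37706784] [ 0.06544863 -0.02060899 -0.02132487 -0.01530124  0.0028943  -0.08375908]
```

View pics/c8.png

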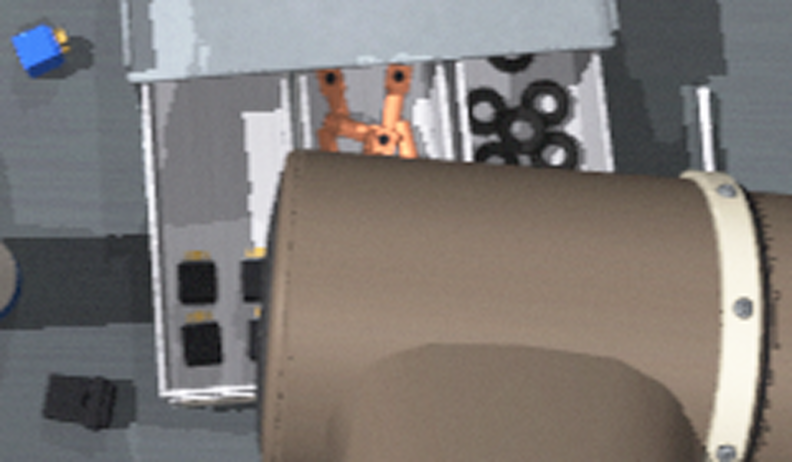

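View pics/c9.png

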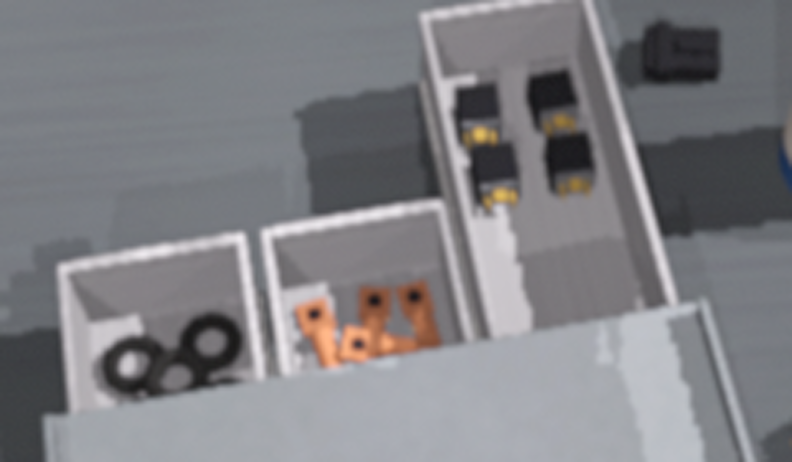

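View pics/scene6.png

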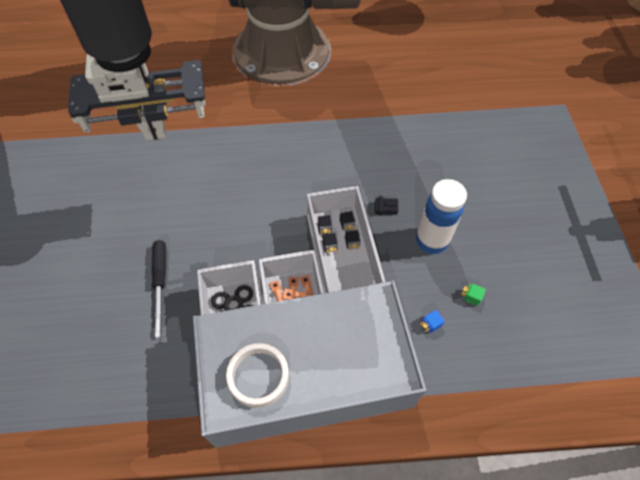

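All four relays lie in the drawn-out tray, the lug tray is unchanged, the grommet tray is back level with it, and the bystanders haven't moved. I'll check those positions with numbers.

```bash
python3 - <<'E'
from h import *
s=load('scene6')
yaw=np.radians(6.8);ux=np.array([np.cos(yaw),np.sin(yaw)])
f=lambda u,v:ray(s,180+u/3.3,190+v/3.3,.082)[:2]
lug=(f(262,230)+f(447,200))/2
for n,a in [('gro',(f(57,265)+f(243,233))/2),('rel',(f(420,15)+f(588,-7))/2)]: print(n,(a-lug)@ux)
E
```

```text
gro 0.00018026892385619793
rel -0.11838617448737628
```

```bash
python3 -c "
from station import *
print(job_done())"
```

```text
the job is handed in; nothing more can be done
None
```

The job is handed in. The relay tray is out at its stop and the grommet tray is fully home. No verdict is reported at hand-in, so this rests on my own checks.

- **Grommet tray:** I pushed it home with closed fingertips on its card holder until force climbed at the rear stop, to about 14 N. The final picture puts its front within about 0.2 mm of the lug tray's front.
- **Relay tray:** I hooked the closed fingertips behind its lip and drew it out until it stopped, at about 17 N. The final picture measures it about 118 mm out, against the 110 mm needed.
- **Everything else:** The four relays lie in their tray, the lug tray looks unmoved, and the can, screwdriver, plug and look-alikes stand where they were. The arm was clear of everything at hand-in, about 10.3 s into the 43 s.

No check failed. The camera measurements of the tray fronts agreed with each other to within about 5 mm. In the last top view the arm hid part of the trays, so the final distances come from the scene camera alone.

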